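Jog the belt linisher

TASK

A new belt has just been put on the bench linisher. Inch it round to check its tracking: hold the square jog button on the machine's front console down for at least three seconds without a break, then let go of it. Do not press the small round run button or the round mushroom stop button beside it.

Things in the scene. Friction and masses are not known exactly. Their poses are not given: they have to be found in the camera images.
- jog_top (a point): Centre of the top face of the jog button: square black cap, 38 x 38 mm, in a square steel bezel 50 x 50 mm, 6 mm high. Let go, the face is 84 mm above the bench, 22 mm above the level top of the console: grey box at the robot's side of a green belt grinder, 250 mm along the row of buttons, 90 mm deep. z up; x, y along the cap's sides, y along the row. The point moves with the cap.
- jog (a joint): Travel of the jog button, m: 0 let go, 0.008 fully down; pushed straight down. Moves from 1.8 N, fully down at 6 N, springs back; held down beyond 0.005. Three buttons stand in one row, 75 mm apart, in any order. The grinder (up to 145 mm high) begins 125 mm behind the row's line. Beyond the console's ends stand a 32 mm steel roll and a 60 mm tin, 85 mm or more from any button's centre.
- run (a joint): Travel of the run button, m: small round black button, 24 mm across, in a round steel bezel, its top 18 mm above the console's top. 0 unpressed, 0.008 fully down, same spring. Not to be pressed.
- stop (a joint): Travel of the stop button, m: round black mushroom head, 42 mm across, domed, its top 30 mm above the console's top (the tallest of the three). 0 unpressed, 0.008 fully down, same spring. Not to be pressed.

How it is judged:
By the outcome, as a careful person would: the job done as asked, in the order asked, and still so for the second after the job is handed in, with the robot touching nothing.
It also fails if it takes over 32 s, if anything falls off the work surface, if the arm or the gripper's body presses on something with over 40 N, if the wrist force passes 120 N, or if a joint passes its speed limit or range.

ROBOT

A 6-joint arm with a two-finger parallel gripper is mounted at the origin on the work surface. World frame = base frame: x ahead of the robot, y to its left, z up, the work surface at z = 0. Lengths are in m, angles in degrees, forces in N, time in s.
With the tool pointing down it reaches from about 0.375 to 0.9 m from the base axis. Payload 3.1 kg.
Tool frame: the origin (TCP) lies on the centre line of the jaws, within the pads' length; the fingertips stand finger_overhang ahead of it and the grasp point (between the pads) lies 5 mm behind it (finger_overhang is the distance from the TCP to the fingertips, in m); z points along the fingers, y is the line along which they close (so a half turn about z gives the same grasp; the last joint's range is limited). The gripper opens to 87 mm and grips with 3 to 60 N. Pads are 19 mm wide; open, the fingers measure 117 mm over their backs; the gripper's body (75 mm by 190 mm) begins 51 mm behind the grasp point.
Start: joints at [55.491, 30.224, 82.088, -0, 67.689, -10.227], TCP at [0.257, 0.57, 0.237] pointing down, gripper open.
Joint ranges: [-176.69, 176.69], [-43.24, 126.21], [12.49, 139.97], [-82, 262], [0, 151.66], [-163.58, 163.58]. Speed limits (degrees/s): [159.86, 159.86, 180, 180, 180, 180].

INTERFACE

Orientations are given as a 3x3 rotation matrix whose columns are the frame's x, y, z axes.
In Python, from rig import read_state, capture, calibration, hand_in, finger_overhang gives the robot as it stands.
- The arm moves only by the tool send_rows, never from a script. Its argument "plan" is a list of rows, each a list of 5 numbers: the closure in counts, from 0 (fully open) to 255 (shut), then the shift along the tool's x, y, z in m, then the turn about the tool's z in rad. A call has 1 to 20 rows; each row shifts and turns the commanded pose from where the row before left it, along the tool's axes as they then stand; what a row does not reach is not made up. A row lasts 1/12 s, in which the tool goes at most 41.7 mm and 7.16 degrees, less where a joint would pass 70% of its speed; a pose out of reach is approached as far as the arm can. A call is refused whole if a number of a shift passes 0.0417 or a number of a turn 0.125, either way. A call with a gripper value outside its range is refused whole. The fingers move at their own pace and stop on an object; the grip force is fixed at half the most. Time passes only in rows, so rows that do not move let the fingers close. It gives the time, the measured TCP pose, the force, the opening and the grip force at its end, in the units of the state.
- read_state(): the state, without advancing time (a new reading comes with each control period).
- capture(name): name is "scene" or "top" or "wrist"; returns (picture, depth): 420x560x3 uint8, blue, green, red; 420x560 float32, m along the optical axis (not along the pixel's ray), 0 where there is no reading.
- calibration(name): a dict with "fx", "fy", "cx", "cy" (pixels), "dist_coeffs" ([k1, k2, p1, p2, k3] as OpenCV has them; the pictures are not rectified), "xyz" and "rotation" of the camera in the world. Camera axes: x right, y down, z forward; pixel columns grow to the right and rows downward; lengths in m; the calibration is good to about 2 mm. A picture is of the moment at which its call begins: read the wrist's pose just before it. calibration takes no time and is no camera call; for the wrist camera it gives the pose at the moment of the call.
- hand_in(): hands the job in; it is judged then, once.
The state is a dict: "time_s": time; "joint_positions": joint angles; "qvel": joint speeds; "tau": joint torques, N m; "position": TCP position; "tcp_rot": TCP orientation; "force": force on the tool from outside, world axes, zero at the start; "moment": the same for the moment, N m; "opening": opening from 0.0 (shut) to 1.0 (fully open); "grasp_force": force on a finger pad.
Only numpy, scipy, OpenCV 4.12 (cv2) and the standard library are available. Lean on these libraries where they do the work, as an engineer would, in place of code of your own. Each camera call takes 0.05 s, during which the arm holds its last target. There are 200 camera calls.

## Working session

There is one attempt and no reset: what is moved stays moved. The work goes in short steps, Python scripts to look and compute and a tool call to move; the robot and the scene stay as the last step left them, time stands still between calls to the robot, and variables do not carry over. Pictures are saved under pics/ and viewed, at most 10 in all, crops included, and the job is handed in when it is done.

Besides the shell and the picture viewer there is one more tool, called in YAML: its name, and indented under it one key for each argument. send_rows: Moves the arm, as the interface text tells. Its arguments: {"type":"object","properties":{"plan":{"type":"array","items":{"type":"array","items":{"type":"number"}}}},"required":["plan"]}

```bash
mkdir -p pics; python3 - <<'E'
from rig import *
import cv2,numpy as np
s=read_state();print(s['time_s'],s['position'],s['tcp_rot'],s['force'],finger_overhang)
for n in('top','scene'):
    p,d=capture(n);c=calibration(n);print(n,c);cv2.imwrite(f'pics/{n}0.png',p);np.save(f'pics/{n}0.npy',d)
E
```

```text
0.0 [0.25658883 0.56912491 0.23557152] [[-9.11545141e-01  4.11198290e-01 -1.19270686e-03]
 [ 4.11199872e-01  9.11543439e-01 -1.79548751e-03]
 [ 3.48902717e-04 -2.12710882e-03 -9.99997677e-01]] [ 0.1702463   0.19819111 -0.20907165] 0.014
top {'fx': 398.2147581926413, 'fy': 398.2147581926413, 'cx': 281.0613448838153, 'cy': 208.59147533670682, 'dist_coeffs': array([-0.06296936,  0.        ,  0.        ,  0.        ,  0.        ]), 'xyz': array([0.48264265, 0.04908112, 0.74958951]), 'rotation': array([[-0.00253233, -0.99306063,  0.11757622],
       [-0.99901096, -0.00270724, -0.04438208],
       [ 0.0443924 , -0.11757233, -0.9920716 ]])}
scene {'fx': 398.9883013615219, 'fy': 398.9883013615219, 'cx': 275.55495044924743, 'cy': 206.02623799657871, 'dist_coeffs': array([-0.01623525,  0.        ,  0.        ,  0.        ,  0.        ]), 'xyz': array([0.91893742, 0.386755  , 0.5236472 ]), 'rotation': array([[-0.68109744,  0.46769214, -0.56335632],
       [ 0.73213118,  0.42503671, -0.53228539],
       [-0.00949857, -0.77498894, -0.63190341]])}
```

View pics/top0.png

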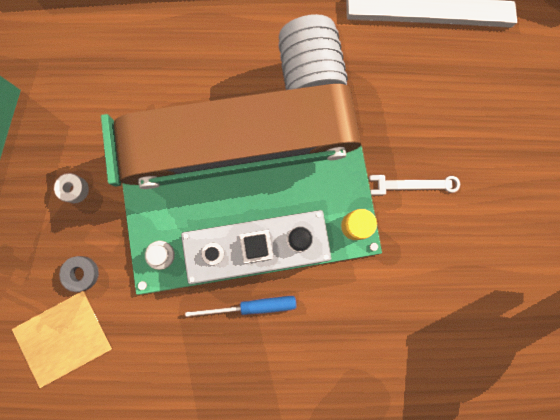

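View pics/scene0.png

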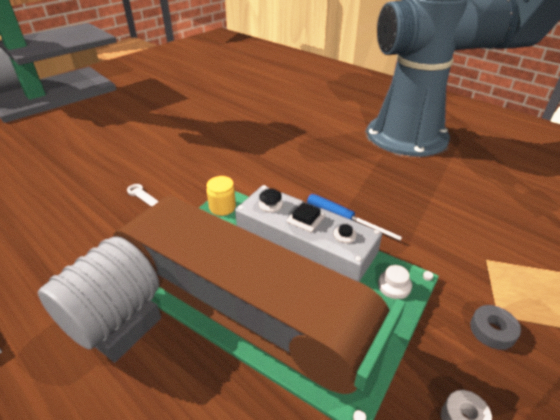

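The top view shows the console with run at (212,253), square jog in the middle at (256,246), and stop at (300,238). The scene view shows the same order, with jog at about (306,215).

```bash
cat >h.py <<'E'
import cv2,numpy as np
def ray(c,uv):
    K=np.array([[c['fx'],0,c['cx']],[0,c['fy'],c['cy']],[0,0,1]])
    q=cv2.undistortPoints(np.array([[uv]],float),K,np.array(c['dist_coeffs']))[0,0]
    return c['rotation']@np.array([*q,1.])
def onplane(c,uv,z):
    r=ray(c,uv);return c['xyz']+r*(z-c['xyz'][2])/r[2]
def blob(p,uv,R=20,t=60):
    x,y=map(int,uv);m=(p[y-R:y+R,x-R:x+R].max(2)<t).astype(np.uint8)
    n,l,s,ce=cv2.connectedComponentsWithStats(m)
    i=min(range(1,n),key=lambda i:np.hypot(*(ce[i]-R))-.05*s[i,4])
    return ce[i]+[x-R,y-R],s[i]
E
python3 - <<'E'
from h import *
from rig import *
for n,L in(('top',dict(run=(212,253),jog=(256,246),stop=(300,238))),('scene',dict(run=(345,231),jog=(306,213),stop=(270,196)))):
    p=cv2.imread(f'pics/{n}0.png');d=np.load(f'pics/{n}0.npy');c=calibration(n)
    P={}
    for k,uv in L.items():
        b,s=blob(p,uv,16);P[k]=onplane(c,b,dict(run=.08,jog=.084,stop=.088)[k])
        r=ray(c,b);e=c['xyz']+r*d[int(b[1]),int(b[0])]
        print(n,k,b.round(1),s,P[k].round(4),e.round(4))
    v=P['run']-P['stop'];print(np.linalg.norm(v[:2]),np.degrees(np.arctan2(v[1],v[0])))
s=read_state()['tcp_rot'];print(np.degrees(np.arctan2(s[1,1],s[0,1])))
E
```

```text
top run [213.  248.3] [16 11  3  2  3] [0.495  0.1328 0.08  ] [0.495  0.1331 0.078 ]
top jog [259. 248.] [19 18  1  1  1] [0.4954 0.0562 0.084 ] [0.4955 0.0562 0.0824]
top stop [296.2 240.9] [  5   6  22  22 113] [ 0.507  -0.0056  0.088 ] [ 0.507  -0.0056  0.0882]
0.13893678155779854 94.97078067330571
scene run [345.3 230.1] [ 11  10  12  11 112] [0.4924 0.14   0.08  ] [0.4924 0.14   0.08  ]
scene jog [306.1 213.2] [  3   7  27  20 365] [0.506  0.0681 0.084 ] [0.5058 0.0679 0.0838]
scene stop [270.8 196.5] [  7  10  20  15 211] [ 0.5165 -0.0047  0.088 ] [ 0.5172 -0.0041  0.0887]
0.1467028158065804 99.48370397199066
65.71838586532506
```

send_rows:
  plan:
    - [255, -0.0255, -0.0208, 0, 0]
    - [255, -0.0255, -0.0208, 0, 0]
    - [255, -0.0255, -0.0208, 0, 0]
    - [255, -0.0255, -0.0208, 0, 0]
    - [255, -0.0255, -0.0208, 0, 0]
    - [255, -0.0255, -0.0208, 0, 0]
    - [255, -0.0255, -0.0208, 0, 0]
    - [255, -0.0255, -0.0208, 0, 0]
    - [255, -0.0255, -0.0208, 0, 0]
    - [255, -0.0255, -0.0208, 0, 0]
    - [255, -0.0255, -0.0208, 0, 0]
    - [255, -0.0255, -0.0208, 0, 0]
    - [255, -0.0255, -0.0208, 0, 0]
    - [255, -0.0255, -0.0208, 0, 0]
    - [255, -0.0255, -0.0208, 0, 0]
    - [255, -0.0255, -0.0208, 0, 0]
    - [255, -0.0255, -0.0208, 0, 0]

```text
time_s: 1.52
position: [0.5069, 0.0675, 0.2363]
tcp_rot: [[-0.911, 0.411, -0.001], [0.411, 0.911, 0.0], [0.001, -0.0, -1.0]]
force: [0.7, -0.3, -0.4]
opening: 0.004
grasp_force: 0.0
```

send_rows:
  plan:
    - [255, 0, 0, 0, -0.118]
    - [255, 0, 0, 0, -0.118]
    - [255, 0, 0, 0, -0.118]
    - [255, 0, 0, 0, -0.118]
    - [255, 0, 0, 0, -0.118]
    - [255, 0, 0, 0, 0]
    - [255, 0, 0, 0, 0]

```text
time_s: 2.1
position: [0.5065, 0.0691, 0.2363]
tcp_rot: [[-0.987, -0.162, -0.001], [-0.162, 0.987, 0.0], [0.001, 0.0, -1.0]]
force: [0.5, 0.3, -0.5]
opening: 0.007
grasp_force: 0.0
```

```bash
python3 - <<'E'
from h import *
from rig import *
s=read_state();c=calibration('wrist');p,d=capture('wrist')
print(s['time_s'],s['position'],s['tcp_rot'],s['force'],c['xyz'],c['rotation'])
cv2.imwrite('pics/w1.png',p);np.save('pics/w1.npy',d);np.save('pics/w1c.npy',c,allow_pickle=True)
E
```

```text
2.1 [0.50645579 0.06913573 0.23627968] [[-9.86731402e-01 -1.62359396e-01 -7.52819175e-04]
 [-1.62359524e-01  9.86731662e-01  1.11243475e-04]
 [ 7.24769092e-04  2.31994793e-04 -9.99999710e-01]] [ 0.49704228  0.30216843 -0.46699217] [0.42365342 0.05612526 0.38397878] [[-0.16227365  0.94112344  0.29657027]
 [ 0.98674518  0.15510701  0.04770504]
 [-0.0011038   0.30038056 -0.9538188 ]]
```

View pics/w1.png

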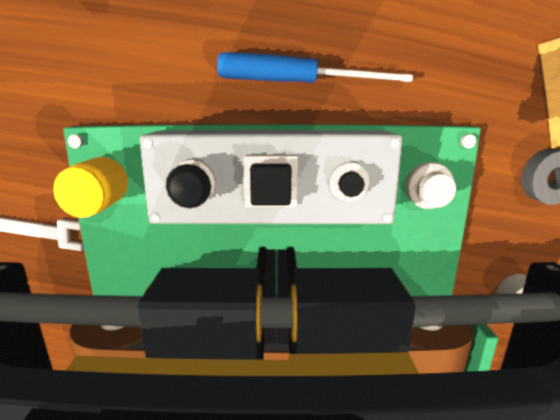

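The wrist view shows stop (189,185), jog (271,185) and run (351,183) clearly, with the console nearly aligned to the image. I'll convert those pixels to positions.

```bash
python3 - <<'E'
from h import *
c=np.load('pics/w1c.npy',allow_pickle=True).item();p=cv2.imread('pics/w1.png');d=np.load('pics/w1.npy')
P={}
for k,uv,z in(('stop',(188,185),.088),('jog',(271,185),.084),('run',(351,183),.08)):
    b,s=blob(p,uv,28);P[k]=onplane(c,b,z)
    print(k,b.round(1),s,P[k].round(4),(c['xyz']+ray(c,b)*d[int(b[1]),int(b[0])]).round(4))
v=P['run']-P['stop'];print(np.linalg.norm(v[:2]),np.degrees(np.arctan2(v[1],v[0])))
R=np.array([[-.9867,-.1624,-.0008],[-.1624,.9867,.0001],[.0007,.0002,-1]])
print('tool shift to face',R.T@(P['jog']+[0,0,.014]-[.5065,.0691,.2363]))
E
```

```text
stop [189.8 185.2] [   7    8   43   42 1268] [ 0.5074 -0.0085  0.088 ] [ 0.506  -0.0074  0.0929]
jog [270.3 183.4] [   8    7   40   40 1542] [0.4952 0.0623 0.084 ] [0.4952 0.0623 0.0842]
run [350.8 183.6] [ 16  17  24  24 424] [0.4843 0.1349 0.08  ] [0.4842 0.1347 0.0807]
0.1452055721166387 99.16857086660806
tool shift to face [ 0.01215026 -0.00494009  0.13830835]
```

send_rows:
  plan:
    - [255, 0.01, -0.005, 0, 0]
    - [255, 0, 0, 0.03, 0]
    - [255, 0, 0, 0.03, 0]
    - [255, 0, 0, 0.03, 0]
    - [255, 0, 0, 0.025, 0]
    - [255, 0, 0, 0.01, 0]
    - [255, 0, 0, 0, 0]
    - [255, 0, 0, 0, 0]

```text
time_s: 2.82
position: [0.4976, 0.0623, 0.1118]
tcp_rot: [[-0.986, -0.165, -0.001], [-0.165, 0.986, -0.0], [0.001, 0.0, -1.0]]
force: [0.9, -0.3, -0.6]
opening: 0.007
grasp_force: 0.0
```

```bash
python3 - <<'E'
from h import *
from rig import *
s=read_state();print(s['time_s'],s['position'],s['force'])
p,_=capture('wrist');cv2.imwrite('pics/w2.png',p)
p,_=capture('top');p=cv2.resize(p[190:300,170:340],None,fx=4,fy=4);cv2.imwrite('pics/t2.png',p)
E
```

```text
2.8167 [0.49757841 0.06234303 0.11176648] [ 0.91073679 -0.30169391 -0.55933646]
```

View pics/w2.png

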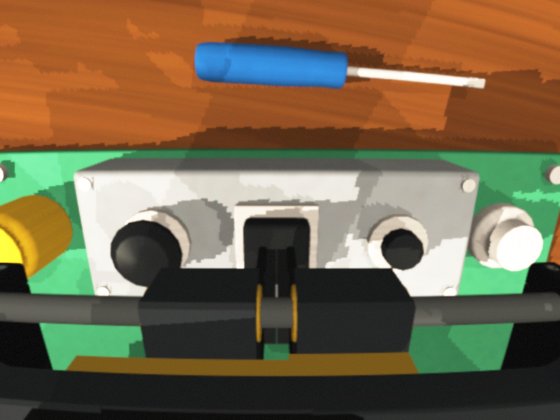

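The closed fingers (275,250) are over the jog cap (277,245), clear of stop and run. Descending to press.

send_rows:
  plan:
    - [255, 0, 0, 0.007, 0]
    - [255, 0, 0, 0.007, 0]
    - [255, 0, 0, 0.002, 0]
    - [255, 0, 0, 0.002, 0]
    - [255, 0, 0, 0, 0]
    - [255, 0, 0, 0, 0]

```text
time_s: 3.42
position: [0.4985, 0.0625, 0.0939]
tcp_rot: [[-0.986, -0.165, 0.002], [-0.165, 0.986, -0.0], [-0.002, -0.0, -1.0]]
force: [1.2, -0.9, 3.4]
opening: 0.005
grasp_force: 1.9
```

send_rows:
  plan:
    - [255, 0, 0, 0.002, 0]
    - [255, 0, 0, 0.0015, 0]
    - [255, 0, 0, 0, 0]
    - [255, 0, 0, 0, 0]

```text
time_s: 3.75
position: [0.4985, 0.0625, 0.0904]
tcp_rot: [[-0.986, -0.165, 0.002], [-0.165, 0.986, -0.0], [-0.002, -0.0, -1.0]]
force: [2.0, -1.3, 5.8]
opening: 0.006
grasp_force: 2.8
```

send_rows:
  plan:
    - [255, 0, 0, 0, 0]
    - [255, 0, 0, 0, 0]
    - [255, 0, 0, 0, 0]
    - [255, 0, 0, 0, 0]
    - [255, 0, 0, 0, 0]
    - [255, 0, 0, 0, 0]
    - [255, 0, 0, 0, 0]
    - [255, 0, 0, 0, 0]
    - [255, 0, 0, 0, 0]
    - [255, 0, 0, 0, 0]
    - [255, 0, 0, 0, 0]
    - [255, 0, 0, 0, 0]
    - [255, 0, 0, 0, 0]
    - [255, 0, 0, 0, 0]
    - [255, 0, 0, 0, 0]
    - [255, 0, 0, 0, 0]
    - [255, 0, 0, 0, 0]
    - [255, 0, 0, 0, 0]
    - [255, 0, 0, 0, 0]
    - [255, 0, 0, 0, 0]

```text
time_s: 5.42
position: [0.4985, 0.0625, 0.0904]
tcp_rot: [[-0.986, -0.165, 0.002], [-0.165, 0.986, -0.0], [-0.002, -0.0, -1.0]]
force: [0.9, 0.7, 5.8]
opening: 0.004
grasp_force: 2.8
```

send_rows:
  plan:
    - [255, 0, 0, 0, 0]
    - [255, 0, 0, 0, 0]
    - [255, 0, 0, 0, 0]
    - [255, 0, 0, 0, 0]
    - [255, 0, 0, 0, 0]
    - [255, 0, 0, 0, 0]
    - [255, 0, 0, 0, 0]
    - [255, 0, 0, 0, 0]
    - [255, 0, 0, 0, 0]
    - [255, 0, 0, 0, 0]
    - [255, 0, 0, 0, 0]
    - [255, 0, 0, 0, 0]
    - [255, 0, 0, 0, 0]
    - [255, 0, 0, 0, 0]
    - [255, 0, 0, 0, 0]
    - [255, 0, 0, 0, 0]
    - [255, 0, 0, 0, 0]
    - [255, 0, 0, 0, 0]
    - [255, 0, 0, 0, 0]
    - [255, 0, 0, 0, 0]

```text
time_s: 7.08
position: [0.4985, 0.0625, 0.0904]
tcp_rot: [[-0.986, -0.165, 0.002], [-0.165, 0.986, -0.0], [-0.002, -0.0, -1.0]]
force: [1.2, -1.0, 5.7]
opening: 0.006
grasp_force: 2.8
```

```bash
python3 - <<'E'
from h import *
from rig import *
s=read_state();print(s['time_s'],s['position'],s['force'])
p,d=capture('scene');p=cv2.resize(p[150:290,190:410],None,fx=3.5,fy=3.5);cv2.imwrite('pics/s3.png',p)
E
```

```text
7.0833 [0.49850603 0.06246307 0.09042796] [ 1.17871469 -1.02599762  5.70094245]
```

View pics/s3.png

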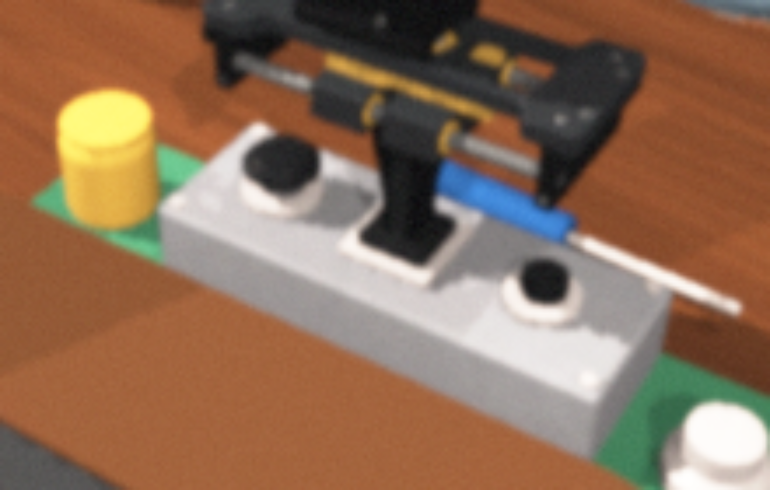

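The fingers stand on the jog cap (crop 407,235), which is pressed low in its bezel. Stop and run are untouched. A few more rows for margin, then release straight up.

send_rows:
  plan:
    - [255, 0, 0, 0, 0]
    - [255, 0, 0, 0, 0]
    - [255, 0, 0, 0, 0]
    - [255, 0, 0, 0, 0]
    - [255, 0, 0, 0, 0]
    - [255, 0, 0, 0, 0]
    - [255, 0, 0, -0.01, 0]
    - [255, 0, 0, -0.03, 0]
    - [255, 0, 0, -0.03, 0]
    - [255, 0, 0, -0.03, 0]
    - [255, 0, 0, -0.03, 0]
    - [255, 0, 0, 0, 0]
    - [255, 0, 0, 0, 0]
    - [255, 0, 0, 0, 0]
    - [255, 0, 0, 0, 0]

```text
time_s: 8.38
position: [0.496, 0.0627, 0.2186]
tcp_rot: [[-0.986, -0.165, -0.004], [-0.165, 0.986, 0.0], [0.004, 0.001, -1.0]]
force: [-0.7, -0.3, 0.5]
opening: 0.006
grasp_force: 0.0
```

```bash
python3 - <<'E'
from h import *
from rig import *
c=calibration('wrist');p,d=capture('wrist')
b,s=blob(p,(271,185),28);print(b,s,(c['xyz']+ray(c,b)*d[int(b[1]),int(b[0])]).round(4))
E
```

```text
[275.2027544  196.52792655] [  12   24   42   32 1307] [0.4908 0.0614 0.0837]
```

The cap is back up at 84 mm and the arm is clear, so I'm handing in.

```bash
python3 -c "from rig import *;print(hand_in())"
```

```text
the job is handed in; nothing more can be done
None
```

I held the jog button down for about 3.8 s without a break (about 6 N, nearly full travel) and let it go. It sprang back to 84 mm, I did not press run or stop, and the job is handed in with the arm clear.

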